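# Hold the tall test cell in the lens tester's light path

## Robot

A 7-joint arm with a two-finger parallel gripper is mounted at the origin on the work surface. World frame = base frame: x ahead of the robot, y to its left, z up, the work surface at z = 0. Lengths are in m, angles in rad, forces in N, time in s.
With the tool pointing down it reaches from about 0.4 to 0.85 m from the base axis. Payload 10.4 kg.
Tool frame: the origin (TCP) lies between the finger pads; the fingertips stand 11 mm ahead of it and the grasp point (between the pads) lies 8 mm behind it (r.tcp_to_tips is the distance from the TCP to the fingertips, in m); z points along the fingers, y is the line along which they close (so a half turn about z gives the same grasp; the last joint's range is limited). The gripper opens to 87 mm and grips with 3 to 60 N. Pads are 19 mm wide; open, the fingers measure 117 mm over their backs; the gripper's body (75 mm by 190 mm) begins 51 mm behind the grasp point.
Start: joints at [-1.176, 0.332, -0.065, 1.46, 0.022, 1.35, -0.088], TCP at [0.254, 0.571, 0.234] pointing down, gripper open.
Joint ranges: [-2.6, 2.6], [-0.5, 2.12], [-1.47, 1.34], [0.16, 2.42], [-1.27, 4.41], [0.06, 2.06], [-2.6, 2.6]. Speed limits (rad/s): [2.22, 2.22, 2.79, 2.79, 3.14, 3.14, 3.14].

## Interface

Orientations are given as a unit quaternion [x, y, z, w].
In Python, from bench import r gives the robot as it stands. The module is installed in compiled form; this text tells all that it offers.
- The arm moves only by the shell command python3 -m crank 'ROWS' [FORCE]. ROWS is JSON, a list of rows, each an object of numbers: "claw": the closure, from -1 (fully open) to 1 (shut); "dx", "dy", "dz": the shift along the tool's x, y, z each as a share of 3 cm, from -1 to 1; "ax", "ay", "az": the turn, a rotation vector about the tool's x, y, z each as a share of 6 degrees, from -1 to 1. A call has 1 to 8 rows; each row shifts and turns the commanded pose from where the row before left it, along the tool's axes as they then stand; what a row does not reach is not made up. A row lasts 1/12 s, in which the tool goes at most 41.7 mm and 7.16 degrees, less where a joint would pass 70% of its speed; a pose out of reach is approached as far as the arm can. A call with a number of a shift or a turn outside -1 to 1 is refused whole. A call with a gripper value outside its range is refused whole. The fingers move at their own pace and stop on an object; FORCE is the grip in N (left out, the last holds). Time passes only in rows, so rows that do not move let the fingers close. It gives the time, the measured TCP pose, the force, the opening and the grip force at its end, in the units of the state.
- r.read_state(): the state, without advancing time (a new reading comes with each control period).
- r.camera(name): name is "scene" or "top" or "wrist"; returns a dict with "color" (480x640x3 uint8, red, green, blue), "mtx" (3x3 intrinsics, pixels), "R" (3x3) and "t" (3): a world point X has camera coordinates R X + t; the wrist camera has in their place "hand_eye" (4x4, takes a point from camera to tool coordinates, whose origin is the TCP and whose axes are the flange's). Camera axes: x right, y down, z forward; pixel columns grow to the right and rows downward; lengths in m; the calibration is good to about 2 mm. A picture is of the moment at which its call begins: read the wrist's pose just before it. There is no depth.
- r.close_job(): hands the job in; it is judged then, once.
The state is a dict: "time": time; "joint_positions": joint angles; "joint_vel": joint speeds; "joint_torque": joint torques, N m; "ee_pos": TCP position; "eef_rot": TCP orientation; "ft_force": force on the tool from outside, world axes, zero at the start; "torque": the same for the moment, N m; "width": finger opening in m; "grip_force": force on a finger pad.
Only numpy, scipy, OpenCV 4.12 (cv2) and the standard library are available. Lean on these libraries where they do the work, as an engineer would, in place of code of your own. Each camera call takes 0.05 s, during which the arm holds its last target. There are 200 camera calls.

## Task

Pick the tall glass test cell off the grey silicone mat, gripping it by its two frosted faces only (the fingers must never touch its clear windows), and lower it upright into the light path of the lens tester, midway between lamp and receiver, with its clear windows facing them squarely. How high the tester's spring seat stands is not known: feel for it, and press the cell's foot down on it lightly, with a few newtons and never hard. Finish while still holding the cell pressed there, do not let go, and leave the other things where they are.

Things in the scene. Friction and masses are not known exactly. Their poses are not given: they have to be found in the camera images.
- tall_cell: the tallest of three glass test cells standing on the mat: 40 mm (its x) by 28 mm (its y) by 80 mm high, 100 to 145 g. Its faces at x = -20 and +20 mm are frosted whitish glass, 25 mm wide: grip these, 40 mm apart. Its faces at y = -14 and +14 mm hold the clear windows. The top 8 mm are a black cap. Origin: centre of its underside, z up; its x axis lies within 70 degrees of world x
- tall_cell_windows: the two clear windows of the tall cell (one part; origin and axes as the cell): plates 30 mm wide (along x), from 4 to 68 mm above the underside, 1.5 mm proud of the cell's body, ending 5 mm short of the frosted faces; fingers must not touch them
- tall_cell_mid (a point): the centre of the tall cell, 40 mm above its underside; axes as the cell
- tester: the lens tester, fixed, left or right of the robot, the mat on the other side: white base 115 (x) by 310 (y) by 16 mm; lamp house (box, 137 mm high) at y = +74 to +152 mm; receiver (lying cylinder, top at 134 mm) at y = -75 to -149 mm; tubes 38 mm across reach in from them to y = +57 and -57 mm. The beam runs along y, 100 mm up. Origin: centre of the base's underside, z up
- light_path (a point): middle of the light path: on the beam, midway between the tubes, 100 mm above the table; axes as the tester (beam along y). Straight below it is the seat, a round black pad 30 mm across on a spring: its top, free, is 61 to 81 mm above the table (differs each time); it sinks 1 mm for each 0.4 N, at most 18 mm (7 N)
- mat: the grey silicone mat, fixed, 130 mm (x) by 310 mm (y) by 3 mm thick; the three cells stand on it about 105 mm apart in a row along its y, in any order. Origin: centre of its underside
- short_cell: a test cell of the same make, 40 by 28 by 48 mm high, on the mat; leave it alone. Origin: centre of its underside
- wide_cell: a test cell of the same make, 58 by 28 by 56 mm high, on the mat; leave it alone. Origin: centre of its underside
- tape_roll: a roll of paper tape lying flat between mat and tester, 48 mm across, 18 mm high; leave it alone. Origin: centre of its underside
- lens_case: a white contact lens case, 60 by 28 by 14 mm high, lying between mat and tester; leave it alone. Origin: centre of its underside
- penlight: an aluminium penlight, 130 mm long, 18 mm thick, lying at the left side; leave it alone. Origin: underside, near its middle

How it is judged:
By the outcome, as a careful person would: the job done as asked, in the order asked, and still so for the second after the job is handed in, while the arm keeps its last pose, push and grip.
It also fails if it takes over 42 s, if anything falls off the work surface, if the arm or the gripper's body presses on something with over 40 N, if the wrist force passes 120 N, or if a joint passes its speed limit or range.

## Working session

There is one attempt and no reset: what is moved stays moved. The work goes in short steps, Python scripts to look and compute and a shell command to move; the robot and the scene stay as the last step left them, time stands still between calls to the robot, and variables do not carry over. Pictures are saved under pics/ and viewed, at most 10 in all, crops included, and the job is handed in when it is done.

```bash
mkdir -p pics; python3 - <<'E'
from bench import r
import cv2,numpy as np
s=r.read_state();print({k:np.round(v,4).tolist() for k,v in s.items()}, r.tcp_to_tips)
for n in("top","scene"):
    c=r.camera(n);cv2.imwrite(f"pics/{n}0.png",c["color"][:,:,::-1])
    np.savez(f"{n}.npz",**c);print(n,c["mtx"].tolist(),np.round(c["R"],4).tolist(),np.round(c["t"],4).tolist())
E
```

```text
{'time': 0.0, 'joint_positions': [-1.1756, 0.3328, -0.0647, 1.4609, 0.0216, 1.3499, -0.0885], 'joint_vel': [0.0003, -0.0015, 0.0004, 0.0001, 0.0021, -0.0007, -0.0011], 'joint_torque': [0.0001, -62.3257, 0.0249, -38.9905, -0.0612, 0.0396, 0.0001], 'ee_pos': [0.2535, 0.5709, 0.2328], 'eef_rot': [0.2074, 0.9783, -0.0007, -0.0001], 'ft_force': [0.0766, -0.1449, -0.3513], 'torque': [-0.0173, -0.0348, -0.0232], 'grip_force': 0.0, 'width': 0.0865} 0.011
top [[620.9202725260978, 0.0, 322.1086201450947], [0.0, 620.9202725260978, 244.64900953129094], [0.0, 0.0, 1.0]] [[-0.0168, -0.9999, -0.0024], [-0.9976, 0.017, -0.0669], [0.0669, 0.0013, -0.9978]] [0.0824, 0.5908, 1.5861]
scene [[501.65172193748805, 0.0, 319.3176042909433], [0.0, 501.65172193748805, 233.50531530205933], [0.0, 0.0, 1.0]] [[0.201, 0.9794, -0.0181], [0.5701, -0.132, -0.8109], [-0.7966, 0.1527, -0.5849]] [-0.2097, -0.2524, 1.4752]
```

View pics/top0.png

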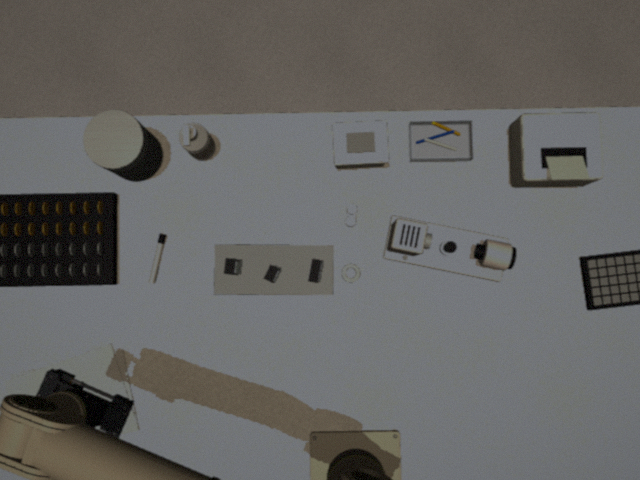

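View pics/scene0.png

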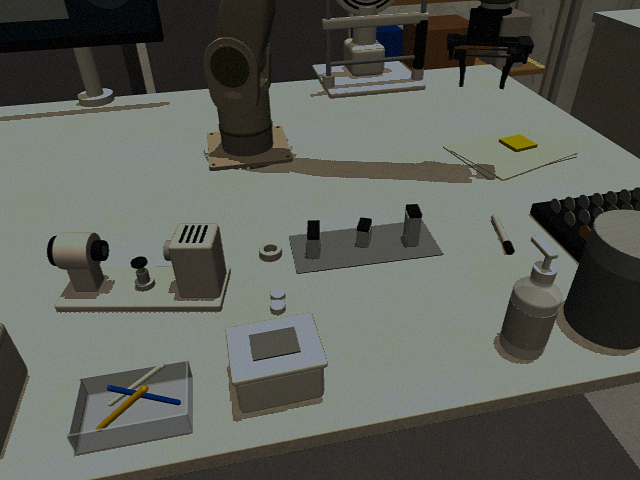

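Top view: the cells are at (233,266), (273,273) and (316,271), and the tester base is around (447,248). In the scene view the tallest cell is at (413,225), so it is the leftmost one in the top view. I'll enlarge both.

```bash
python3 - <<'E'
import cv2,numpy as np
a=cv2.imread("pics/top0.png")
def crop(x,y,w,h,s): return cv2.resize(cv2.convertScaleAbs(a[y:y+h,x:x+w],alpha=1.4),None,fx=s,fy=s,interpolation=cv2.INTER_CUBIC)
A=crop(205,240,50,60,5)   # mat-left x5
A=crop(205,240,80,60,4.95*2)[:594,:792]
cv2.imwrite("pics/c1.png",A)
B=crop(375,205,150,85,5.3);cv2.imwrite("pics/c2.png",B)
E
```

```text
(no output)
```

View pics/c1.png

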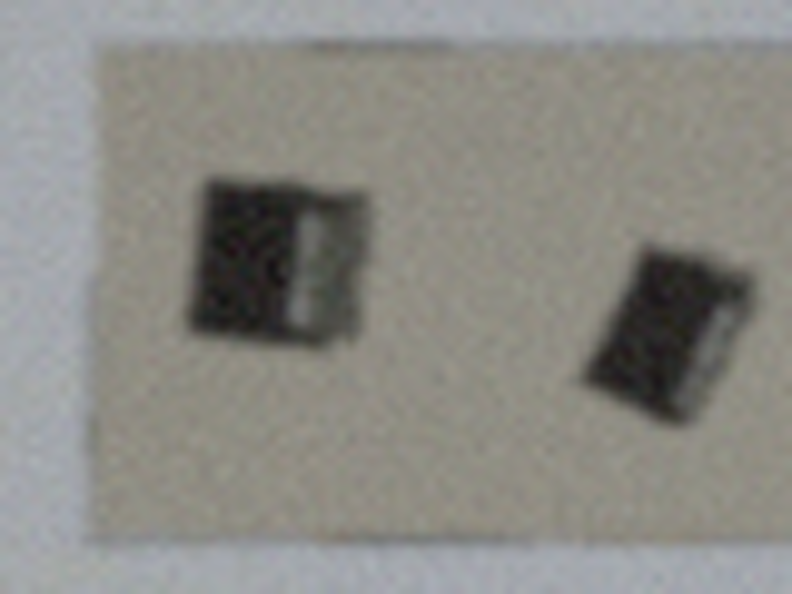

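View pics/c2.png

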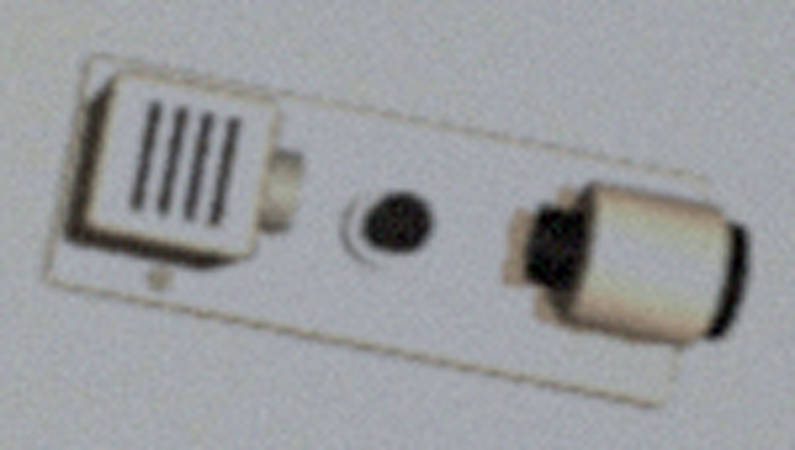

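Crop 1: the tall cell's cap has its upper left corner at (207,182), lower left (192,330), upper right (302,188) and lower right (285,340). Crop 2: the base corners are (85,53), (708,178), (660,405) and (45,283), and the seat pad is at (398,222).

```bash
cat > h.py <<'E'
import numpy as np,cv2
from scipy.spatial.transform import Rotation as Ro
def ray(uv,K,R,t,z):
    d=R.T@np.linalg.solve(K,[*uv,1]);o=-R.T@t
    return o+d*(z-o[2])/d[2]
def top(uv,z):
    c=np.load("top.npz");return ray(uv,c["mtx"],c["R"],c["t"],z)
E
python3 - <<'E'
from h import *
f=lambda p,o,s:((np.array(p)+.5)/s-.5+o)
P=[top(f(p,[205,240],9.9),.083) for p in[(207,182),(192,330),(302,188),(285,340)]]
print(np.round(P,4));a=P[0]-P[1];b=P[2]-P[3];print("cell",np.mean(P,0),np.degrees(np.arctan2(a[1],a[0])),np.degrees(np.arctan2(b[1],b[0])))
Q=[top(f(p,[375,205],5.3),.016) for p in[(85,53),(708,178),(660,405),(45,283)]]
print(np.round(Q,4));print("tester",np.mean(Q,0),"pad",top(f((398,222),[375,205],5.3),.071))
for i,j in((1,0),(2,3)):
    d=Q[i]-Q[j];print(np.linalg.norm(d),np.degrees(np.arctan2(-d[1],-d[0]))-90)
from bench import r
s=r.read_state();print(Ro.from_quat(s["eef_rot"]).as_matrix().round(3))
c=r.camera("wrist");print(c["hand_eye"].round(4).tolist())
E
```

```text
[[0.5589 0.3127 0.083 ]
 [0.5219 0.3167 0.083 ]
 [0.557  0.2889 0.083 ]
 [0.519  0.2934 0.083 ]]
cell [0.53922914 0.30290771 0.083     ] -6.158650647137334 -6.812833950517715
[[ 0.6677 -0.1071  0.016 ]
 [ 0.601  -0.4102  0.016 ]
 [ 0.4906 -0.3828  0.016 ]
 [ 0.5551 -0.0849  0.016 ]]
tester [ 0.57859182 -0.24625441  0.016     ] pad [ 0.57867858 -0.2468019   0.071     ]
0.3103831796622283 -12.40658497324705
0.3048615113812104 -12.217437268127455
[[-0.914  0.406 -0.   ]
 [ 0.406  0.914 -0.001]
 [-0.    -0.001 -1.   ]]
[[-0.0002, -0.9681, -0.2506, 0.0687], [1.0, -0.0003, 0.0001, 0.0003], [-0.0002, -0.2506, 0.9681, -0.1502], [0.0, 0.0, 0.0, 1.0]]
```

```bash
cat >> h.py <<'E'
def plan(pos,yaw,n,s=None):
    """rows of n equal steps to TCP pos, tool-y yaw (deg), pointing down"""
    from bench import r
    s=s or r.read_state();p=np.array(s["ee_pos"]);R=Ro.from_quat(s["eef_rot"])
    y=np.radians(yaw);G=Ro.from_matrix(np.array([[-np.sin(y),np.cos(y),0],[np.cos(y),np.sin(y),0],[0,0,-1]]).T)
    G=Ro.from_matrix(np.column_stack([[-np.sin(y),np.cos(y),0],[np.cos(y),np.sin(y),0],[0,0,-1]]))
    w=(R.inv()*G).as_rotvec()/n;d=(np.array(pos)-p)/n
    for i in range(n):
        q=(R*Ro.from_rotvec(w*i)).inv().apply(d)/.03
        print(np.round(q,2).tolist(),np.round(np.degrees(w)/6,2).tolist())
E
python3 -c "
from h import *
plan([.539,.303,.17],-6.5,16)"
```

```text
[-0.77, -0.27, 0.13] [-0.0, 0.0, 0.76]
[-0.79, -0.21, 0.13] [-0.0, 0.0, 0.76]
[-0.8, -0.14, 0.13] [-0.0, 0.0, 0.76]
[-0.81, -0.08, 0.13] [-0.0, 0.0, 0.76]
[-0.82, -0.02, 0.13] [-0.0, 0.0, 0.76]
[-0.81, 0.05, 0.13] [-0.0, 0.0, 0.76]
[-0.81, 0.11, 0.13] [-0.0, 0.0, 0.76]
[-0.8, 0.18, 0.13] [-0.0, 0.0, 0.76]
[-0.78, 0.24, 0.13] [-0.0, 0.0, 0.76]
[-0.76, 0.3, 0.13] [-0.0, 0.0, 0.76]
[-0.73, 0.36, 0.13] [-0.0, 0.0, 0.76]
[-0.7, 0.42, 0.13] [-0.0, 0.0, 0.76]
[-0.67, 0.47, 0.13] [-0.0, 0.0, 0.76]
[-0.63, 0.52, 0.13] [-0.0, 0.0, 0.76]
[-0.58, 0.57, 0.13] [-0.0, 0.0, 0.76]
[-0.54, 0.61, 0.13] [-0.0, 0.0, 0.76]
```

```bash
python3 -m crank '[{"claw":-1,"dx":-0.77,"dy":-0.27,"dz":0.13,"az":0.76},{"claw":-1,"dx":-0.79,"dy":-0.21,"dz":0.13,"az":0.76},{"claw":-1,"dx":-0.8,"dy":-0.14,"dz":0.13,"az":0.76},{"claw":-1,"dx":-0.81,"dy":-0.08,"dz":0.13,"az":0.76},{"claw":-1,"dx":-0.82,"dy":-0.02,"dz":0.13,"az":0.76},{"claw":-1,"dx":-0.81,"dy":0.05,"dz":0.13,"az":0.76},{"claw":-1,"dx":-0.81,"dy":0.11,"dz":0.13,"az":0.76},{"claw":-1,"dx":-0.8,"dy":0.18,"dz":0.13,"az":0.76}]' 15
python3 -m crank '[{"claw":-1,"dx":-0.78,"dy":0.24,"dz":0.13,"az":0.76},{"claw":-1,"dx":-0.76,"dy":0.3,"dz":0.13,"az":0.76},{"claw":-1,"dx":-0.73,"dy":0.36,"dz":0.13,"az":0.76},{"claw":-1,"dx":-0.7,"dy":0.42,"dz":0.13,"az":0.76},{"claw":-1,"dx":-0.67,"dy":0.47,"dz":0.13,"az":0.76},{"claw":-1,"dx":-0.63,"dy":0.52,"dz":0.13,"az":0.76},{"claw":-1,"dx":-0.58,"dy":0.57,"dz":0.13,"az":0.76},{"claw":-1,"dx":-0.54,"dy":0.61,"dz":0.13,"az":0.76}]'
python3 -m crank '[{"claw":-1},{"claw":-1}]'
python3 - <<'E'
from h import *
from bench import r
s=r.read_state();c=r.camera("wrist");np.savez("w1.npz",p=s["ee_pos"],q=s["eef_rot"],**c)
cv2.imwrite("pics/w1.png",c["color"][:,:,::-1]);print(c["mtx"].tolist())
plan([.539,.303,.17],-6.5,1)
E
```

```text
[[351.7726686748739, 0.0, 318.2039891397541], [0.0, 351.7726686748739, 236.33566584105716], [0.0, 0.0, 1.0]]
[-12.32, -4.3, 2.11] [-0.01, 0.01, 12.09]invalid input at $[0]: expected keys claw, dx, dy, dz, ax, ay, az
invalid input at $[0]: expected keys claw, dx, dy, dz, ax, ay, az
invalid input at $[0]: expected keys claw, dx, dy, dz, ax, ay, az
```

View pics/w1.png

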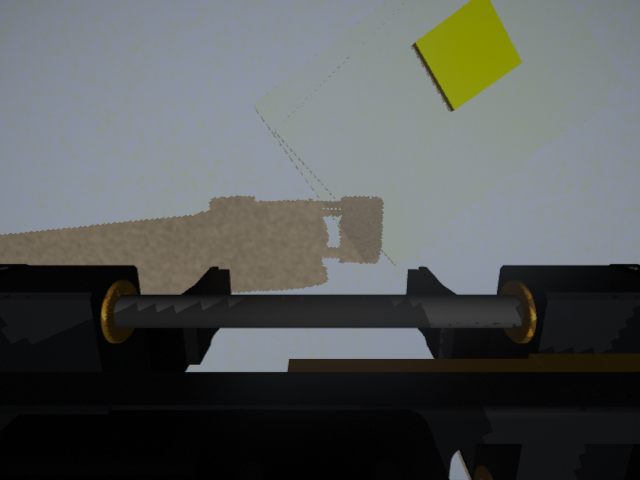

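All seven keys are required in every row, so nothing moved. The wrist picture shows only the table and the note, with the fingers at (205,310) and (430,310).

```bash
python3 -m crank '[{"claw":-1,"dx":-0.77,"dy":-0.27,"dz":0.13,"ax":0,"ay":0,"az":0.76},{"claw":-1,"dx":-0.79,"dy":-0.21,"dz":0.13,"ax":0,"ay":0,"az":0.76},{"claw":-1,"dx":-0.8,"dy":-0.14,"dz":0.13,"ax":0,"ay":0,"az":0.76},{"claw":-1,"dx":-0.81,"dy":-0.08,"dz":0.13,"ax":0,"ay":0,"az":0.76},{"claw":-1,"dx":-0.82,"dy":-0.02,"dz":0.13,"ax":0,"ay":0,"az":0.76},{"claw":-1,"dx":-0.81,"dy":0.05,"dz":0.13,"ax":0,"ay":0,"az":0.76},{"claw":-1,"dx":-0.81,"dy":0.11,"dz":0.13,"ax":0,"ay":0,"az":0.76},{"claw":-1,"dx":-0.8,"dy":0.18,"dz":0.13,"ax":0,"ay":0,"az":0.76}]' 15
python3 -m crank '[{"claw":-1,"dx":-0.78,"dy":0.24,"dz":0.13,"ax":0,"ay":0,"az":0.76},{"claw":-1,"dx":-0.76,"dy":0.3,"dz":0.13,"ax":0,"ay":0,"az":0.76},{"claw":-1,"dx":-0.73,"dy":0.36,"dz":0.13,"ax":0,"ay":0,"az":0.76},{"claw":-1,"dx":-0.7,"dy":0.42,"dz":0.13,"ax":0,"ay":0,"az":0.76},{"claw":-1,"dx":-0.67,"dy":0.47,"dz":0.13,"ax":0,"ay":0,"az":0.76},{"claw":-1,"dx":-0.63,"dy":0.52,"dz":0.13,"ax":0,"ay":0,"az":0.76},{"claw":-1,"dx":-0.58,"dy":0.57,"dz":0.13,"ax":0,"ay":0,"az":0.76},{"claw":-1,"dx":-0.54,"dy":0.61,"dz":0.13,"ax":0,"ay":0,"az":0.76}]'
python3 -m crank '[{"claw":-1,"dx":0,"dy":0,"dz":0,"ax":0,"ay":0,"az":0},{"claw":-1,"dx":0,"dy":0,"dz":0,"ax":0,"ay":0,"az":0}]'
python3 - <<'E'
from h import *
from bench import r
s=r.read_state();c=r.camera("wrist");np.savez("w1.npz",p=s["ee_pos"],q=s["eef_rot"],**c)
cv2.imwrite("pics/w2.png",c["color"][:,:,::-1])
plan([.539,.303,.17],-6.5,1)
T=np.eye(4);T[:3,:3]=Ro.from_quat(s["eef_rot"]).as_matrix();T[:3,3]=s["ee_pos"]
C=np.linalg.inv(T@c["hand_eye"])
for z in(.083,.003):
  for q in([.539,.303],):
    X=C@[*q,z,1];print(z,c["mtx"]@(X[:3]/X[2]))
E
```

```text
time: 0.87
ee_pos: [0.3968, 0.436, 0.2021]
eef_rot: [0.505, 0.863, -0.0, -0.0]
ft_force: [0.7, 0.2, -0.5]
width: 0.0869
grip_force: 0.0
time: 1.53
ee_pos: [0.5389, 0.3014, 0.1709]
eef_rot: [0.75, 0.662, -0.0, -0.0]
ft_force: [0.2, 0.4, -0.1]
width: 0.0868
grip_force: 0.0
time: 1.7
ee_pos: [0.539, 0.3008, 0.1707]
eef_rot: [0.749, 0.662, -0.0, 0.0]
ft_force: [-0.2, 0.3, -1.3]
width: 0.087
grip_force: 0.0
[0.03, 0.03, 0.03] [-0.01, 0.0, -0.06]
0.083 [318.52086473 242.88889447   1.        ]
0.003 [318.39524859 219.55362209   1.        ]
```

View pics/w2.png

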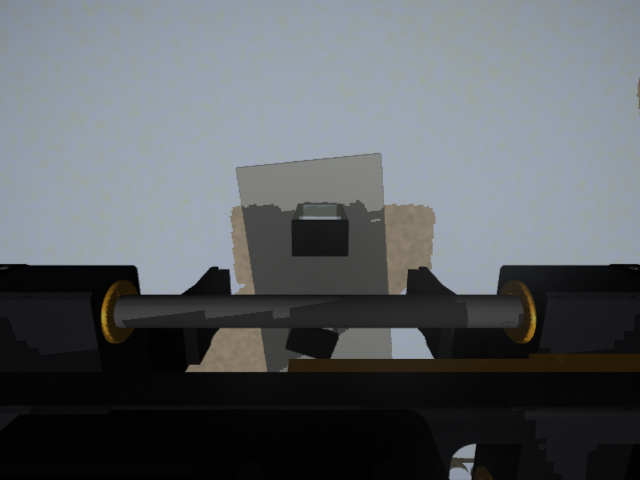

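The wrist view shows the cap at about (292–349, 219–256), almost where predicted. I'll enlarge it to get the corners.

```bash
python3 - <<'E'
import cv2
a=cv2.imread("pics/w2.png")[190:265,270:370]
cv2.imwrite("pics/c3.png",cv2.resize(cv2.convertScaleAbs(a,alpha=2.2),None,fx=8,fy=8,interpolation=cv2.INTER_CUBIC))
E
```

```text
(no output)
```

View pics/c3.png

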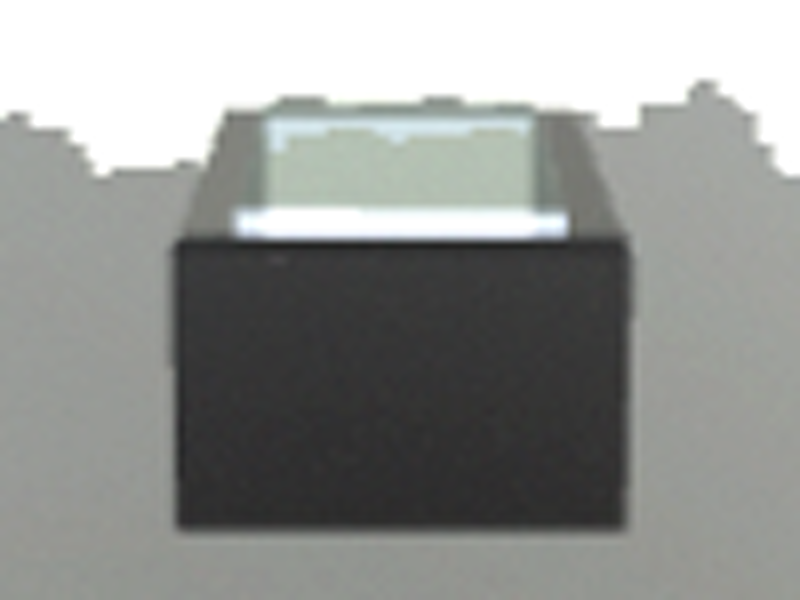

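The cap top corners in the crop are (177,252), (628,252), (628,527) and (177,527), so it is square with the tool.

```bash
python3 - <<'E'
from h import *
w=np.load("w1.npz")
T=np.eye(4);T[:3,:3]=Ro.from_quat(w["q"]).as_matrix();T[:3,3]=w["p"]
C=np.linalg.inv(T@w["hand_eye"])
P=[ray((np.array(p)+.5)/8-.5+[270,190],w["mtx"],C[:3,:3],C[:3,3],.083) for p in[(177,252),(628,252),(628,527),(177,527)]]
t=[Ro.from_quat(w["q"]).inv().apply(p-w["p"])*1000 for p in P]
print(np.round(t,1),np.mean(t,0).round(1),np.mean(P,0),w["p"])
E
```

```text
[[ 18.  -18.8  87.7]
 [ 18.   20.2  87.7]
 [ -6.9  20.7  87.7]
 [ -6.9 -19.2  87.7]] [ 5.5  0.7 87.7] [0.54033379 0.30606868 0.083     ] [0.53897466 0.30075934 0.17068027]
```

```bash
python3 -m crank '[{"claw":-1,"dx":0.14,"dy":0.02,"dz":0,"ax":0,"ay":0,"az":0},{"claw":-1,"dx":0,"dy":0,"dz":0.8,"ax":0,"ay":0,"az":0},{"claw":-1,"dx":0,"dy":0,"dz":0.9,"ax":0,"ay":0,"az":0},{"claw":-1,"dx":0,"dy":0,"dz":0.9,"ax":0,"ay":0,"az":0},{"claw":-1,"dx":0,"dy":0,"dz":0.8,"ax":0,"ay":0,"az":0},{"claw":-1,"dx":0,"dy":0,"dz":0.6,"ax":0,"ay":0,"az":0},{"claw":-1,"dx":0,"dy":0,"dz":0.29,"ax":0,"ay":0,"az":0},{"claw":-1,"dx":0,"dy":0,"dz":0,"ax":0,"ay":0,"az":0}]' 20
python3 -m crank '[{"claw":0,"dx":0,"dy":0,"dz":0,"ax":0,"ay":0,"az":0},{"claw":0.2,"dx":0,"dy":0,"dz":0,"ax":0,"ay":0,"az":0},{"claw":0.5,"dx":0,"dy":0,"dz":0,"ax":0,"ay":0,"az":0},{"claw":1,"dx":0,"dy":0,"dz":0,"ax":0,"ay":0,"az":0},{"claw":1,"dx":0,"dy":0,"dz":0,"ax":0,"ay":0,"az":0},{"claw":1,"dx":0,"dy":0,"dz":0,"ax":0,"ay":0,"az":0}]' 20
python3 - <<'E'
from h import *
from bench import r
c=r.camera("wrist")
cv2.imwrite("pics/w3.png",c["color"][:,:,::-1])
E
```

```text
time: 2.42
ee_pos: [0.5376, 0.307, 0.0406]
eef_rot: [0.748, 0.664, -0.002, -0.0]
ft_force: [-0.7, 0.1, 0.3]
width: 0.0872
grip_force: 0.0
time: 2.92
ee_pos: [0.5396, 0.3066, 0.043]
eef_rot: [0.748, 0.663, 0.0, -0.0]
ft_force: [-0.2, -0.3, -1.2]
width: 0.0551
grip_force: 0.0
```

View pics/w3.png

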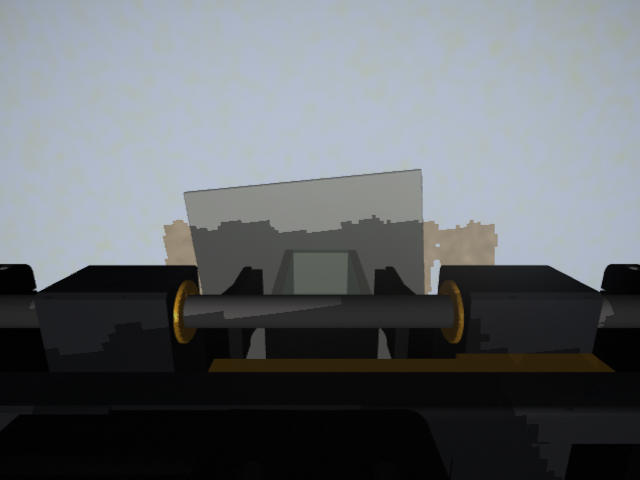

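The wrist view shows the cell centred between the half-closed fingers, with the fingers beside the frosted sides at x≈250 and 390. I'll finish closing, then lift.

```bash
python3 -m crank '[{"claw":1,"dx":0,"dy":0,"dz":0,"ax":0,"ay":0,"az":0},{"claw":1,"dx":0,"dy":0,"dz":0,"ax":0,"ay":0,"az":0},{"claw":1,"dx":0,"dy":0,"dz":0,"ax":0,"ay":0,"az":0},{"claw":1,"dx":0,"dy":0,"dz":0,"ax":0,"ay":0,"az":0},{"claw":1,"dx":0,"dy":0,"dz":0,"ax":0,"ay":0,"az":0},{"claw":1,"dx":0,"dy":0,"dz":0,"ax":0,"ay":0,"az":0}]' 20
python3 -m crank '[{"claw":1,"dx":0,"dy":0,"dz":0,"ax":0,"ay":0,"az":0},{"claw":1,"dx":0,"dy":0,"dz":0,"ax":0,"ay":0,"az":0}]' 20
python3 -m crank '[{"claw":1,"dx":0,"dy":0,"dz":-0.2,"ax":0,"ay":0,"az":0},{"claw":1,"dx":0,"dy":0,"dz":-0.5,"ax":0,"ay":0,"az":0},{"claw":1,"dx":0,"dy":0,"dz":-0.9,"ax":0,"ay":0,"az":0},{"claw":1,"dx":0,"dy":0,"dz":-0.9,"ax":0,"ay":0,"az":0},{"claw":1,"dx":0,"dy":0,"dz":-0.9,"ax":0,"ay":0,"az":0},{"claw":1,"dx":0,"dy":0,"dz":-0.9,"ax":0,"ay":0,"az":0},{"claw":1,"dx":0,"dy":0,"dz":-0.9,"ax":0,"ay":0,"az":0},{"claw":1,"dx":0,"dy":0,"dz":-0.9,"ax":0,"ay":0,"az":0}]'
python3 -m crank '[{"claw":1,"dx":0,"dy":0,"dz":0,"ax":0,"ay":0,"az":0}]'
python3 -c "
from h import *
plan([.57,-.12,.22],-10,22)"
```

```text
time: 3.47
ee_pos: [0.5395, 0.3064, 0.0426]
eef_rot: [0.748, 0.663, 0.0, -0.0]
ft_force: [-0.4, 0.2, 1.1]
width: 0.0395
grip_force: 20.0
time: 3.63
ee_pos: [0.5394, 0.3064, 0.0425]
eef_rot: [0.748, 0.663, 0.0, -0.0]
ft_force: [0.4, -0.1, 1.5]
width: 0.0398
grip_force: 20.0
time: 4.3
ee_pos: [0.539, 0.3061, 0.227]
eef_rot: [0.748, 0.663, -0.0, -0.0]
ft_force: [0.1, 0.0, -2.1]
width: 0.0401
grip_force: 20.0
time: 4.38
ee_pos: [0.5412, 0.3073, 0.2317]
eef_rot: [0.748, 0.663, 0.004, 0.0]
ft_force: [1.7, 1.2, -0.4]
width: 0.0399
grip_force: 20.0
[-0.64, 0.12, 0.01] [0.0, -0.0, 0.02]
[-0.64, 0.12, 0.01] [0.0, -0.0, 0.02]
[-0.64, 0.12, 0.02] [0.0, -0.0, 0.02]
[-0.64, 0.13, 0.02] [0.0, -0.0, 0.02]
[-0.64, 0.13, 0.02] [0.0, -0.0, 0.02]
[-0.64, 0.13, 0.02] [0.0, -0.0, 0.02]
[-0.64, 0.13, 0.02] [0.0, -0.0, 0.02]
[-0.64, 0.13, 0.02] [0.0, -0.0, 0.02]
[-0.64, 0.13, 0.02] [0.0, -0.0, 0.02]
[-0.63, 0.14, 0.02] [0.0, -0.0, 0.02]
[-0.63, 0.14, 0.02] [0.0, -0.0, 0.02]
[-0.63, 0.14, 0.02] [0.0, -0.0, 0.02]
[-0.63, 0.14, 0.02] [0.0, -0.0, 0.02]
[-0.63, 0.14, 0.02] [0.0, -0.0, 0.02]
[-0.63, 0.14, 0.02] [0.0, -0.0, 0.02]
[-0.63, 0.14, 0.02] [0.0, -0.0, 0.02]
[-0.63, 0.15, 0.02] [0.0, -0.0, 0.02]
[-0.63, 0.15, 0.02] [0.0, -0.0, 0.02]
[-0.63, 0.15, 0.02] [0.0, -0.0, 0.02]
[-0.63, 0.15, 0.02] [0.0, -0.0, 0.02]
[-0.63, 0.15, 0.02] [0.0, -0.0, 0.02]
[-0.63, 0.15, 0.02] [0.0, -0.0, 0.02]
```

The cell is held (width 40 mm, 20 N). I'll go past the seat so the wrist camera looks straight down on it.

```bash
python3 -c "
from h import *
plan([.565,-.310,.26],-12.3,24)" | sed -n '1p;8p;16p;24p'
```

```text
[-0.85, 0.14, -0.04] [0.0, -0.0, 0.04]
[-0.84, 0.16, -0.04] [0.0, -0.0, 0.04]
[-0.84, 0.19, -0.04] [0.0, -0.0, 0.04]
[-0.83, 0.21, -0.04] [0.0, -0.0, 0.04]
```

```bash
python3 -m crank '[{"claw":1,"dx":-0.3,"dy":0.04,"dz":-0.04,"ax":0,"ay":0,"az":0.04},{"claw":1,"dx":-0.6,"dy":0.1,"dz":-0.04,"ax":0,"ay":0,"az":0.04},{"claw":1,"dx":-0.85,"dy":0.14,"dz":-0.04,"ax":0,"ay":0,"az":0.04},{"claw":1,"dx":-0.85,"dy":0.14,"dz":-0.04,"ax":0,"ay":0,"az":0.04},{"claw":1,"dx":-0.85,"dy":0.14,"dz":-0.04,"ax":0,"ay":0,"az":0.04},{"claw":1,"dx":-0.85,"dy":0.15,"dz":-0.04,"ax":0,"ay":0,"az":0.04},{"claw":1,"dx":-0.84,"dy":0.16,"dz":-0.04,"ax":0,"ay":0,"az":0.04},{"claw":1,"dx":-0.84,"dy":0.16,"dz":-0.04,"ax":0,"ay":0,"az":0.04}]'
python3 -m crank '[{"claw":1,"dx":-0.84,"dy":0.17,"dz":-0.04,"ax":0,"ay":0,"az":0.04},{"claw":1,"dx":-0.84,"dy":0.17,"dz":-0.04,"ax":0,"ay":0,"az":0.04},{"claw":1,"dx":-0.84,"dy":0.17,"dz":-0.04,"ax":0,"ay":0,"az":0.04},{"claw":1,"dx":-0.84,"dy":0.18,"dz":-0.04,"ax":0,"ay":0,"az":0.04},{"claw":1,"dx":-0.84,"dy":0.18,"dz":-0.04,"ax":0,"ay":0,"az":0.04},{"claw":1,"dx":-0.84,"dy":0.18,"dz":-0.04,"ax":0,"ay":0,"az":0.04},{"claw":1,"dx":-0.84,"dy":0.19,"dz":-0.04,"ax":0,"ay":0,"az":0.04},{"claw":1,"dx":-0.84,"dy":0.19,"dz":-0.04,"ax":0,"ay":0,"az":0.04}]'
python3 -m crank '[{"claw":1,"dx":-0.84,"dy":0.2,"dz":-0.04,"ax":0,"ay":0,"az":0.04},{"claw":1,"dx":-0.84,"dy":0.2,"dz":-0.04,"ax":0,"ay":0,"az":0.04},{"claw":1,"dx":-0.84,"dy":0.2,"dz":-0.04,"ax":0,"ay":0,"az":0.04},{"claw":1,"dx":-0.84,"dy":0.2,"dz":-0.04,"ax":0,"ay":0,"az":0.04},{"claw":1,"dx":-0.84,"dy":0.21,"dz":-0.04,"ax":0,"ay":0,"az":0.04},{"claw":1,"dx":-0.84,"dy":0.21,"dz":-0.04,"ax":0,"ay":0,"az":0.04},{"claw":1,"dx":-0.84,"dy":0.21,"dz":-0.04,"ax":0,"ay":0,"az":0.04},{"claw":1,"dx":-0.84,"dy":0.21,"dz":-0.04,"ax":0,"ay":0,"az":0.04}]'
python3 -m crank '[{"claw":1,"dx":-0.6,"dy":0.15,"dz":0,"ax":0,"ay":0,"az":0},{"claw":1,"dx":-0.3,"dy":0.1,"dz":0,"ax":0,"ay":0,"az":0},{"claw":1,"dx":0,"dy":0,"dz":0,"ax":0,"ay":0,"az":0},{"claw":1,"dx":0,"dy":0,"dz":0,"ax":0,"ay":0,"az":0},{"claw":1,"dx":0,"dy":0,"dz":0,"ax":0,"ay":0,"az":0}]'
python3 - <<'E'
from h import *
from bench import r
s=r.read_state();c=r.camera("wrist");np.savez("w2.npz",p=s["ee_pos"],q=s["eef_rot"],**c)
cv2.imwrite("pics/w4.png",c["color"][:,:,::-1])
plan([.5787,-.2466,.22],-12.3,4)
E
```

```text
time: 5.05
ee_pos: [0.5444, 0.1209, 0.2337]
eef_rot: [0.76, 0.65, -0.001, -0.0]
ft_force: [-0.1, -0.3, -0.5]
width: 0.0398
grip_force: 20.0
time: 5.72
ee_pos: [0.5521, -0.0845, 0.2434]
eef_rot: [0.771, 0.637, -0.001, -0.001]
ft_force: [0.2, 0.2, -2.0]
width: 0.0395
grip_force: 20.0
time: 6.38
ee_pos: [0.5594, -0.2914, 0.2529]
eef_rot: [0.781, 0.624, -0.001, -0.001]
ft_force: [0.1, -0.0, -1.5]
width: 0.0399
grip_force: 20.0
time: 6.8
ee_pos: [0.5631, -0.3155, 0.2537]
eef_rot: [0.78, 0.625, 0.0, -0.001]
ft_force: [0.5, 0.2, -1.3]
width: 0.0396
grip_force: 20.0
[0.59, 0.0, 0.28] [-0.0, -0.0, -0.01]
[0.59, 0.0, 0.28] [-0.0, -0.0, -0.01]
[0.59, 0.0, 0.28] [-0.0, -0.0, -0.01]
[0.59, 0.0, 0.28] [-0.0, -0.0, -0.01]
```

View pics/w4.png

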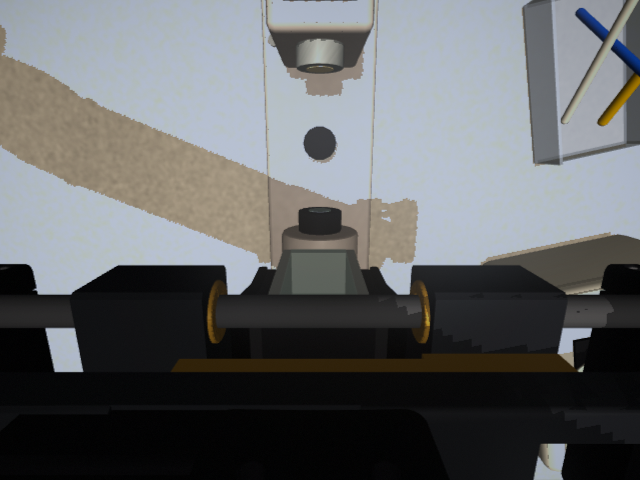

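The seat pad is at about (320,143), the lamp tube at (320,55) and the receiver tube at (320,220). They are in line with the image column, so the yaw is already square. The held cell is at about (320,270).

```bash
python3 - <<'E'
from h import *
w=np.load("w2.npz")
g=cv2.cvtColor(w["color"],cv2.COLOR_RGB2GRAY)[115:172,295:345]
n,l,st,ce=cv2.connectedComponentsWithStats((g<110).astype(np.uint8));k=1+np.argmax(st[1:,4]);uv=ce[k]+[295,115];print(uv,st[k])
T=w["hand_eye"];C=np.linalg.inv(T)
for z in(.061,.071,.081):
    h=w["p"][2]-z
    print(z,(ray(uv,w["mtx"],C[:3,:3],C[:3,3],h)*1000).round(1), "top-based:",Ro.from_quat(w["q"]).inv().apply(np.array([.5787,-.2466,z])-w["p"]).round(4))
from bench import r
print(r.read_state()["ee_pos"])
E
```

```text
[319.32740214 142.82206406] [  9  12  32  33 843]
0.061 [ 70.9   0.7 192.7] top-based: [0.0704 0.0003 0.1928]
0.071 [ 70.8   0.6 182.7] top-based: [0.0704 0.0003 0.1828]
0.081 [ 70.7   0.6 172.7] top-based: [0.0704 0.0003 0.1728]
[ 0.56339745 -0.31524075  0.25394445]
```

```bash
python3 -m crank '[{"claw":1,"dx":0.35,"dy":0.02,"dz":0,"ax":0,"ay":0,"az":0},{"claw":1,"dx":0.6,"dy":0,"dz":0,"ax":0,"ay":0,"az":0},{"claw":1,"dx":0.6,"dy":0,"dz":0,"ax":0,"ay":0,"az":0},{"claw":1,"dx":0.5,"dy":0,"dz":0.2,"ax":0,"ay":0,"az":0},{"claw":1,"dx":0.3,"dy":0,"dz":0.4,"ax":0,"ay":0,"az":0},{"claw":1,"dx":0,"dy":0,"dz":0.6,"ax":0,"ay":0,"az":0},{"claw":1,"dx":0,"dy":0,"dz":0.7,"ax":0,"ay":0,"az":0},{"claw":1,"dx":0,"dy":0,"dz":0.7,"ax":0,"ay":0,"az":0}]'
python3 -m crank '[{"claw":1,"dx":0,"dy":0,"dz":0.6,"ax":0,"ay":0,"az":0},{"claw":1,"dx":0,"dy":0,"dz":0.4,"ax":0,"ay":0,"az":0},{"claw":1,"dx":0,"dy":0,"dz":0.3,"ax":0,"ay":0,"az":0},{"claw":1,"dx":0,"dy":0,"dz":0.2,"ax":0,"ay":0,"az":0},{"claw":1,"dx":0,"dy":0,"dz":0,"ax":0,"ay":0,"az":0},{"claw":1,"dx":0,"dy":0,"dz":0,"ax":0,"ay":0,"az":0},{"claw":1,"dx":0,"dy":0,"dz":0,"ax":0,"ay":0,"az":0},{"claw":1,"dx":0,"dy":0,"dz":0,"ax":0,"ay":0,"az":0}]'
cat >> h.py <<'E'
def avg():
    "mean state over a few control periods (camera calls pass 0.05 s)"
    from bench import r
    S=[]
    for _ in range(4): S.append(r.read_state());r.camera("wrist")
    print(S[-1]["time"],np.mean([s["ee_pos"] for s in S],0).round(4),np.round([s["ft_force"][2] for s in S],2),np.mean([s["ft_force"] for s in S],0).round(2));return S[-1]
E
python3 -c "
from h import *
s=avg();plan([.5787,-.2466,.1],-12.3,1)"
```

```text
time: 7.52
ee_pos: [0.5793, -0.2468, 0.1749]
eef_rot: [0.78, 0.625, 0.0, -0.0]
ft_force: [0.7, -0.5, -0.6]
width: 0.0399
grip_force: 20.0
time: 8.18
ee_pos: [0.5796, -0.2485, 0.1321]
eef_rot: [0.781, 0.625, 0.0, 0.001]
ft_force: [0.2, -0.4, -0.5]
width: 0.0399
grip_force: 20.0
8.3333 [ 0.5795 -0.2484  0.1319] [-0.45 -0.77 -1.01 -1.23] [-0.47 -0.04 -0.87]
[0.05, -0.03, 1.05] [0.01, -0.0, -0.06]
```

```bash
python3 -m crank '[{"claw":1,"dx":0.03,"dy":-0.02,"dz":0.1,"ax":0,"ay":0,"az":0},{"claw":1,"dx":0,"dy":0,"dz":0.1,"ax":0,"ay":0,"az":0},{"claw":1,"dx":0,"dy":0,"dz":0.1,"ax":0,"ay":0,"az":0},{"claw":1,"dx":0,"dy":0,"dz":0,"ax":0,"ay":0,"az":0}]'
python3 -c "
from h import *
avg()"
python3 -m crank '[{"claw":1,"dx":0,"dy":0,"dz":0.1,"ax":0,"ay":0,"az":0},{"claw":1,"dx":0,"dy":0,"dz":0.05,"ax":0,"ay":0,"az":0},{"claw":1,"dx":0,"dy":0,"dz":0,"ax":0,"ay":0,"az":0},{"claw":1,"dx":0,"dy":0,"dz":0,"ax":0,"ay":0,"az":0}]'
python3 -c "
from h import *
avg()"
python3 -m crank '[{"claw":1,"dx":0,"dy":0,"dz":0.1,"ax":0,"ay":0,"az":0},{"claw":1,"dx":0,"dy":0,"dz":0,"ax":0,"ay":0,"az":0},{"claw":1,"dx":0,"dy":0,"dz":0,"ax":0,"ay":0,"az":0}]'
python3 -c "
from h import *
avg()"
```

```text
time: 8.72
ee_pos: [0.5784, -0.2469, 0.1213]
eef_rot: [0.781, 0.625, -0.0, -0.001]
ft_force: [-0.8, 0.3, -0.8]
width: 0.0397
grip_force: 20.0
8.8667 [ 0.5785 -0.2471  0.1217] [-0.83 -0.4  -1.7  -0.54] [ 0.    0.39 -0.87]
time: 9.25
ee_pos: [0.5787, -0.2471, 0.1176]
eef_rot: [0.781, 0.625, -0.0, -0.0]
ft_force: [0.5, 0.1, -2.1]
width: 0.0397
grip_force: 20.0
9.4 [ 0.5787 -0.2472  0.1177] [-2.11 -0.54 -1.29 -0.25] [ 0.46  0.08 -1.05]
time: 9.7
ee_pos: [0.5786, -0.2471, 0.1145]
eef_rot: [0.781, 0.625, -0.0, -0.0]
ft_force: [0.7, -0.9, -0.9]
width: 0.0399
grip_force: 20.0
9.85 [ 0.5787 -0.2472  0.1146] [-0.9  -0.44 -1.66 -0.93] [ 0.32 -0.04 -0.98]
```

```bash
sed -i 's/range(4)/range(6)/' h.py
python3 -m crank '[{"claw":1,"dx":0,"dy":0,"dz":0.1,"ax":0,"ay":0,"az":0},{"claw":1,"dx":0,"dy":0,"dz":0,"ax":0,"ay":0,"az":0},{"claw":1,"dx":0,"dy":0,"dz":0,"ax":0,"ay":0,"az":0}]' >/dev/null
python3 -c "
from h import *
avg()"
python3 -m crank '[{"claw":1,"dx":0,"dy":0,"dz":0.1,"ax":0,"ay":0,"az":0},{"claw":1,"dx":0,"dy":0,"dz":0,"ax":0,"ay":0,"az":0},{"claw":1,"dx":0,"dy":0,"dz":0,"ax":0,"ay":0,"az":0}]' >/dev/null
python3 -c "
from h import *
avg()"
python3 -m crank '[{"claw":1,"dx":0,"dy":0,"dz":0.1,"ax":0,"ay":0,"az":0},{"claw":1,"dx":0,"dy":0,"dz":0,"ax":0,"ay":0,"az":0},{"claw":1,"dx":0,"dy":0,"dz":0,"ax":0,"ay":0,"az":0}]' >/dev/null
python3 -c "
from h import *
avg()"
```

```text
10.4 [ 0.5788 -0.2472  0.1117] [ 0.85 -0.13  0.32 -0.54  0.12 -1.27] [-0.08  0.51 -0.11]
10.95 [ 0.5788 -0.2472  0.1088] [1.37 0.78 1.44 1.32 0.89 1.32] [ 0.11 -0.02  1.19]
11.5 [ 0.5789 -0.2472  0.1058] [1.59 2.86 1.8  2.09 3.35 2.76] [ 0.45 -0.22  2.41]
```

Contact came at TCP z≈0.1135. The force then rises 1.2 N per 3 mm, matching the spring, and the push is now about 3.4 N above the free-hanging reading. One last look at the placement.

```bash
python3 - <<'E'
from h import *
from bench import r
c=r.camera("scene");a=c["color"][180:320,40:240,::-1]
cv2.imwrite("pics/s9.png",cv2.resize(cv2.convertScaleAbs(a,alpha=1.5),None,fx=4,fy=4,interpolation=cv2.INTER_CUBIC))
y=np.radians(-12.3);ex=np.array([np.cos(y),np.sin(y),0]);ey=np.array([-np.sin(y),np.cos(y),0]);o=np.array([.5787,-.2466,0])
def px(p):
    X=c["R"]@p+c["t"];u=c["mtx"]@(X/X[2]);return ((u[:2]-[40,180])*4).round(0)
for v in[(0,.057,.1),(0,-.057,.1),(.02,.0125,.066),(.02,-.0125,.066),(.02,.0125,.146),(.02,-.0125,.146)]:print(v,px(o+ex*v[0]+ey*v[1]+[0,0,v[2]]))
avg()
E
```

```text
(0, 0.057, 0.1) [505. 276.]
(0, -0.057, 0.1) [258. 278.]
(0.02, 0.0125, 0.066) [412. 362.]
(0.02, -0.0125, 0.066) [358. 363.]
(0.02, 0.0125, 0.146) [371. 222.]
(0.02, -0.0125, 0.146) [314. 222.]
11.85 [ 0.5788 -0.2473  0.1058] [2.48 2.41 2.64 1.53 2.96 2.16] [ 0.58 -0.4   2.36]
```

View pics/s9.png

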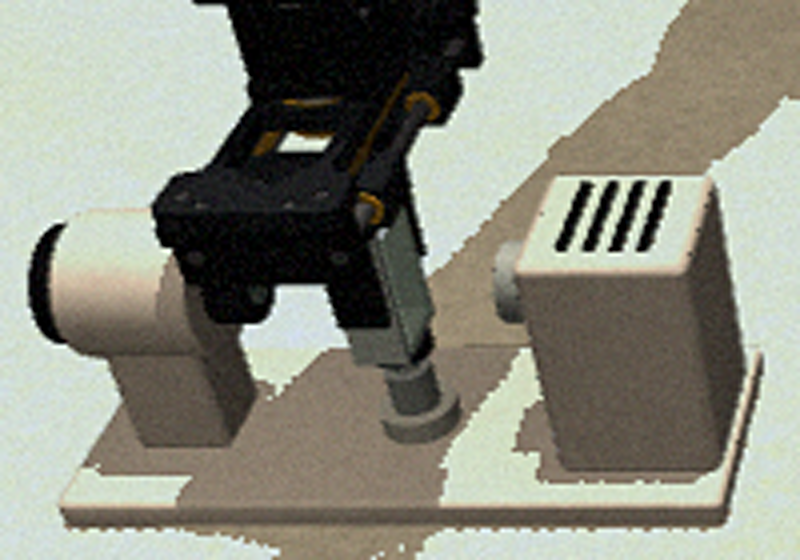

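The cell's foot runs from about (355,362) to (412,366); I predicted (358,363) to (412,362). It stands upright on the seat with its windows towards lamp and receiver, so I'm handing in.

```bash
python3 -c "
from bench import r
print(r.close_job())"
```

```text
the job is handed in; nothing more can be done
None
```

I handed the job in at about 12 s: the tall cell, gripped by its frosted faces with 20 N, stands upright in the light path, held on the spring seat with about 3.4 N and its windows facing lamp and receiver; the tool gave no verdict.

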